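# Sort the optics hardware over the bar grate

### The job

Free the sorting grate by stacking every closed slide box that lies on it squarely on the slide box standing on the bench, edges in line, one column. Then lift the pan by its bar and tip everything in it on to the grate: the small nuts drop through into the catch box below and the optics cubes stay on top. Once the pan is empty, pick all the cubes off into the open parts tray; leave the pan lying flat again and the other things on the bench where they are.

Things in the scene. Friction and masses are not known exactly. Their poses are not given: they have to be found in the camera images.
- sorter: Grey steel sorting stand, fixed. Origin on the bench under the middle of the pan's hinge; own x along the hinge, own y from grate to pan. Own y -0.21 to 0, x -0.075 to 0.075: grate over a closed catch box (floor 6 mm above the bench). Low sheet curbs slope outwards at 45 degrees along its sides (top edge 96 mm up, at x +-0.099) and far end (98 mm up, at y -0.237). Own y 0 to 0.16: the pan
- pan (a joint): Angle of the hinged black plastic pan, rad: 0 flat on its stop, 1.2 fully tipped (stop), contents sliding off its open edge at the hinge on to the grate. Turns about the sorter's own x through pan_hinge. Nothing holds it up: let go, it sinks back flat. About 0.35 kg empty, inside 150 x 156 mm, 30 mm walls on three sides, floor 100 mm above the bench when flat
- pan_hinge (a point): Middle of the pan's hinge line, at the lip of the pan floor, 100 mm above the bench
- pan_bar (a point): Middle of the pan's lifting bar: 12 mm round steel, along the sorter's own x, beyond the pan's end wall; with the pan flat it is 205 mm along own y from the hinge and 22 mm above the pan floor. Clear 100 mm between its two arms and 39 mm to the end wall. It can turn between the fingers as the pan swings
- grate_mid (a point): Middle of the grate, level with the tops of its bars (75 mm above the bench); axes as the sorter's. Seven 6 mm round steel bars along own y, one in the middle and the others 24 mm apart centre to centre (18 mm gaps)
- base_box_mid (a point): Centre of the slide box that already stands alone on the bench: the foot of the column. Closed white plastic box 84 (own x) x 56 (own y) x 34 mm high, 0.12 kg, loose. z axis up
- tray: Shallow open grey plastic parts tray, fixed to the bench, 118 (own x) x 188 (own y) x 22 mm high, walls and floor 4 mm. Origin at the centre of its underside
- box1_mid (a point): Centre of a closed white slide box lying on the grate at the start (may be absent): 84 (own x) x 56 (own y) x 34 mm high, about 0.12 kg, loose
- box2_mid (a point): Centre of a closed white slide box lying on the grate at the start (may be absent): 84 (own x) x 56 (own y) x 34 mm high, about 0.12 kg, loose
- cube1_mid (a point): Centre of an aluminium optics cube with 36 mm sides and dark bores on each face, about 50 g, in the pan at the start (may be absent); too big for the grate
- cube2_mid (a point): Centre of an aluminium optics cube with 36 mm sides and dark bores on each face, about 50 g, in the pan at the start (may be absent); too big for the grate
- cube3_mid (a point): Centre of an aluminium optics cube with 36 mm sides and dark bores on each face, about 50 g, in the pan at the start (may be absent); too big for the grate
- cube4_mid (a point): Centre of an aluminium optics cube with 36 mm sides and dark bores on each face, about 50 g, in the pan at the start (may be absent); too big for the grate
- cube5_mid (a point): Centre of an aluminium optics cube with 36 mm sides and dark bores on each face, about 50 g, in the pan at the start (may be absent); too big for the grate
- nut1_mid (a point): Centre of a small round steel nut, 12 mm diameter x 10 mm, 10 g, in the pan at the start; falls through the grate
- nut2_mid (a point): Centre of a small round steel nut, 12 mm diameter x 10 mm, 10 g, in the pan at the start; falls through the grate
- nut3_mid (a point): Centre of a small round steel nut, 12 mm diameter x 10 mm, 10 g, in the pan at the start; falls through the grate
- nut4_mid (a point): Centre of a small round steel nut, 12 mm diameter x 10 mm, 10 g, in the pan at the start; falls through the grate
- nut5_mid (a point): Centre of a small round steel nut, 12 mm diameter x 10 mm, 10 g, in the pan at the start; falls through the grate
- objective: Bystander: steel microscope objective standing on the bench, 30 mm wide, 45 mm high; origin at its foot
- oil_bottle: Bystander: small amber bottle, 28 mm wide, 60 mm high; origin at its foot
- hex_driver: Bystander: screwdriver lying on the bench, 160 mm long along own x; origin underneath it
- petri_dish: Bystander: small glass dish, 60 mm wide, 14 mm high; origin at its foot
- marker: Bystander: white pen lying on the bench, 110 mm long along own x, 12 mm thick; origin underneath it

How it is judged:
By the outcome, as a careful person would: the job done as asked, in the order asked, and still so for the second after the job is handed in, with the robot touching nothing.
Of box1, box2 only 1 to 2 are there at a start; the rules pass over those that are not, and their reading is None.
Of cube1, cube2, cube3, cube4, cube5 only 3 to 5 are there at a start; the rules pass over those that are not, and their reading is None.
At some moment in a run one of cube1, cube2, cube3, cube4, cube5 may be knocked a few centimetres aside while the robot is not near it.
It also fails if it takes over 210 s, if anything falls off the work surface, if the arm or the gripper's body presses on something with over 40 N, if the wrist force passes 120 N, or if a joint passes its speed limit or range.

### The arm

A 7-joint arm with a two-finger parallel gripper is mounted at the origin on the work surface. World frame = base frame: x ahead of the robot, y to its left, z up, the work surface at z = 0. Lengths are in m, angles in rad, forces in N, time in s.
With the tool pointing down it reaches from about 0.425 to 0.875 m from the base axis. Payload 8.4 kg.
Tool frame: the origin (TCP) lies midway between the tips of the shut fingers; the grasp point (between the pads) lies 19 mm behind it; x points along the fingers, z is the direction in which the jaws open and shut, and the axes are right-handed (so a half turn about x gives the same grasp; the last joint's range is limited). The gripper opens to 87 mm and grips with 3 to 60 N. Pads are 19 mm wide; open, the fingers measure 117 mm over their backs; the gripper's body (75 mm by 190 mm) begins 51 mm behind the grasp point.
Start: joints at [1.116, 0.333, 0.04, 1.465, -0.013, 1.343, -0.059], TCP at [0.226, -0.609, 0.223] pointing down, gripper open.
Joint ranges: [-2.58, 2.58], [-0.38, 2.09], [-1.3, 1.39], [0.25, 2.4], [-1.5, 4.64], [0.08, 2.09], [-2.65, 2.65]. Speed limits (rad/s): [2.22, 2.22, 2.79, 2.79, 3.14, 3.14, 3.14].

### API

Orientations are given as a unit quaternion [w, x, y, z].
In Python, from cell import ctrl, effector, planner, eyes, ticket gives the robot as it stands. Calls block until the motion is done:
- ctrl.move_ptp(position, orientation): joint-space move of the TCP to a pose.
- ctrl.move_l(position, ori=None, vel=0.15, stop_force=None): straight line of the TCP; ori=None keeps the orientation; vel is the mean speed in m/s. With stop_force (N) it stops when the force on the tool has changed by that much, and returns True; else False.
- ctrl.move_j(angles): joint-space move.
- effector.ungrasp() and effector.gripper_close(): open the fingers fully, or close them until they stop; the grip force is fixed at half the most.
- ctrl.dwell(seconds).
- planner.ik(position, orientation): joint angles nearest the present ones, or None.
- ctrl.get_state(): the state.
- eyes.read_camera(name): name is "side" or "top"; returns a dict with "img" (420x560x3 uint8, blue, green, red), "intrinsics" (3x3 intrinsics, pixels), "dist" ([k1, k2, p1, p2, k3] as OpenCV has them; the pictures are not rectified), "origin" and "rotation" of the camera in the world. Camera axes: x right, y up, looking along -z (the intrinsics and any distortion apply to the point x, -y, -z); pixel columns grow to the right and rows downward; lengths in m; the calibration is good to about 2 mm. A picture is of the moment at which its call begins. There is no depth.
A pose or a line that the arm cannot do raises ctrl.MotionError and nothing moves.
- ticket.hand_in(): hands the job in, once; it reports no verdict.
The state is a dict: "clock": time; "qpos": joint angles; "qd": joint speeds; "tau": joint torques, N m; "tool_pos": TCP position; "ee_rot": TCP orientation; "force": force on the tool from outside, world axes, zero at the start; "wrist_torque": the same for the moment, N m; "grip_width": opening from 0.0 (shut) to 1.0 (fully open).
Only numpy, scipy, OpenCV 4.12 (cv2) and the standard library are available. Lean on these libraries where they do the work, as an engineer would, in place of code of your own. Each camera call takes 0.05 s, during which the arm holds its last target. There are 200 camera calls.

## Working session

There is one attempt and no reset: what is moved stays moved. The work goes in short steps, each a Python script; the robot and the scene stay as the last script left them, time stands still between calls to the robot, and variables do not carry over. Pictures are saved under pics/ and viewed, about 12 in all and at most 16, crops included, and the job is handed in when it is done.

```bash
ls; mkdir -p pics
python3 - <<'E'
from cell import ctrl, effector, planner, eyes, ticket
import cv2,json
for n in ("top","side"):
    c=eyes.read_camera(n); cv2.imwrite(f"pics/{n}0.png",c["img"])
    print(n,c["intrinsics"],c["dist"],c["origin"],c["rotation"])
print(ctrl.get_state())
E
```

```text
pics
top [[518.59097058   0.         277.5716981 ]
 [  0.         518.59097058 213.28168944]
 [  0.           0.           1.        ]] [0.03457252 0.         0.         0.         0.        ] [0.40901053 0.05184505 1.22536817] [ 0.70556578  0.04171521 -0.06172839 -0.70471723]
side [[380.12469746   0.         281.85774462]
 [  0.         380.12469746 211.24919364]
 [  0.           0.           1.        ]] [-0.09810396  0.          0.          0.          0.        ] [0.10896348 0.72739939 0.71620615] [-0.27149602 -0.12688934  0.42326612  0.85500573]
{'clock': 0.1, 'qpos': array([ 1.11578715,  0.33385499,  0.03983543,  1.46617991, -0.01339987,
        1.34330522, -0.0585285 ]), 'qd': array([-5.36851512e-04, -2.82519850e-03,  3.44430615e-04, -2.71686890e-03,
       -6.58248632e-05,  2.20848751e-04, -2.82682987e-04]), 'tau': array([ 3.75505813e-03, -6.57812762e+01,  1.34009823e+00, -4.04706395e+01,
       -5.97834354e-02,  4.09241323e-02,  8.57556074e-05]), 'tool_pos': array([ 0.22627548, -0.60888733,  0.22173959]), 'ee_rot': array([ 0.58014328,  0.4039001 ,  0.58103737, -0.40335351]), 'force': array([ 0.65238079,  0.29983217, -0.25778433]), 'wrist_torque': array([0.00606314, 0.01026417, 0.00966741]), 'grip_width': 1.0045955021027027}
```

View pics/top0.png

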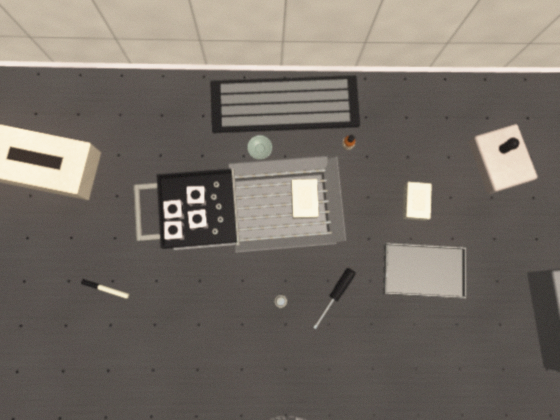

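View pics/side0.png

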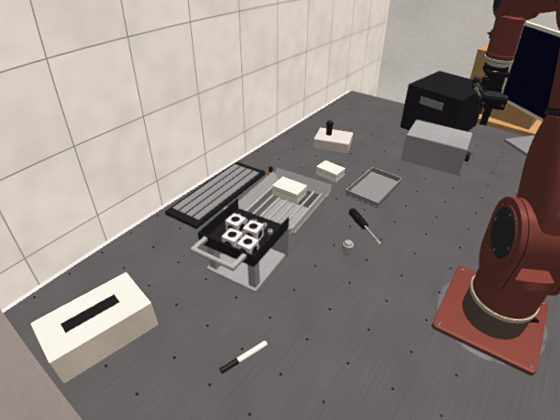

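The top view shows the pan at about (197,209) with 4 cubes and 5 nuts, a box on the grate at (305,198), the base box at (418,200) and the tray at (426,271). The robot is below the bottom of the picture, so image up is +x and image left is +y. Next I'll enlarge.

```bash
cat > h.py <<'E'
import numpy as np, cv2
from scipy.spatial.transform import Rotation as R
from cell import ctrl, effector, planner, eyes, ticket
def rot(q): return R.from_quat([q[1],q[2],q[3],q[0]])
def shot(n,f=None):
    c=eyes.read_camera(n)
    if f: cv2.imwrite(f"pics/{f}.png",c["img"])
    return c
def ray(c,uv):
    p=cv2.undistortPoints(np.array(uv,float).reshape(-1,1,2),c["intrinsics"],np.array(c["dist"]))[:,0]
    d=np.c_[p[:,0],-p[:,1],-np.ones(len(p))]
    return np.array(c["origin"]),rot(c["rotation"]).apply(d)
def at(c,uv,z):
    o,d=ray(c,uv); z=np.broadcast_to(z,len(d))
    return o+d*((z-o[2])/d[:,2])[:,None]
def proj(c,P):
    p=rot(c["rotation"]).inv().apply(np.atleast_2d(P)-np.array(c["origin"]))
    p=np.c_[p[:,0],-p[:,1],-p[:,2]]
    return cv2.projectPoints(p,np.zeros(3),np.zeros(3),c["intrinsics"],np.array(c["dist"]))[0][:,0]
def crop(img,x0,y0,x1,y1,k): return cv2.resize(img[y0:y1,x0:x1],None,fx=k,fy=k,interpolation=cv2.INTER_CUBIC)
E
python3 - <<'E'
from h import *
t=cv2.imread('pics/top0.png'); s=cv2.imread('pics/side0.png')
a=crop(t,130,150,350,255,3.6); b=crop(t,376,175,476,305,1.8)
cv2.imwrite('pics/a.png',a)
b=crop(t,376,175,476,305,4); c=crop(s,190,140,410,270,1.75)
d=np.zeros((520,400+385,3),np.uint8); d[:,:400]=b; d[:c.shape[0],400:400+c.shape[1]]=c[:, :385]
cv2.imwrite('pics/b.png',d)
E
```

```text
(no output)
```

View pics/a.png

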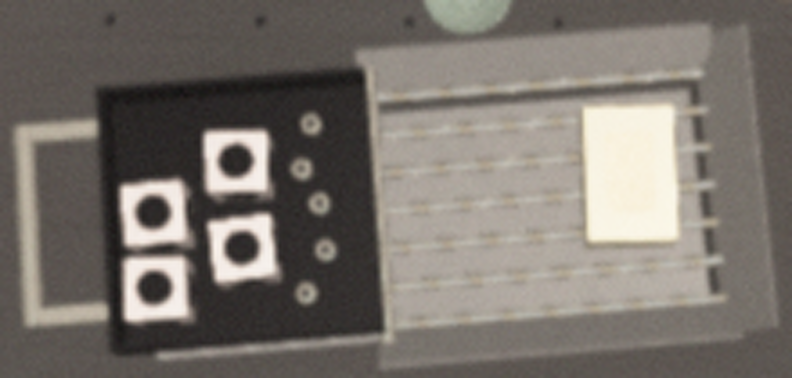

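View pics/b.png

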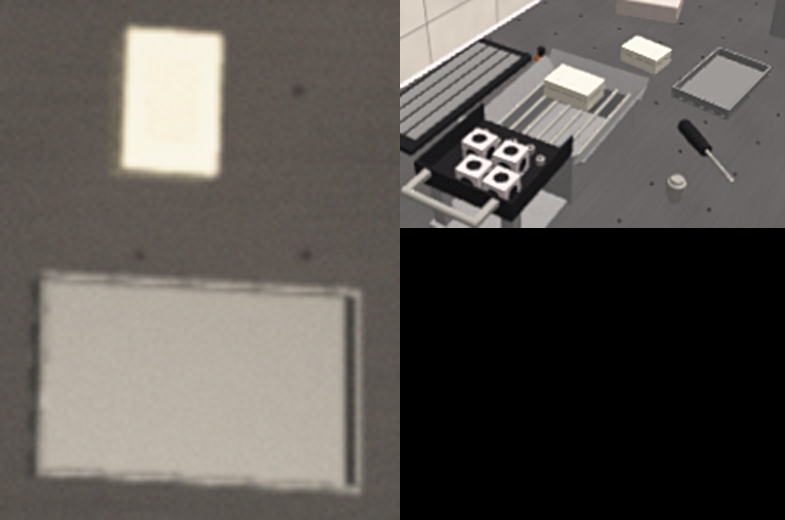

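The grate holds one box, with its top corners in crop a at (583,104), (674,104), (679,242) and (588,241). There are 4 cubes. The base box and tray corners are readable in crop b.

Run:
```python
from h import *
c=shot("top"); s=shot("side")
A=lambda p:(np.array(p)+.5)/3.6-.5+[130,150]
B=lambda p:(np.array(p)+.5)/4-.5+[376,175]
def quad(n,uv,z):
    P=at(c,uv,z); m=P.mean(0); e=[P[(i+1)%4]-P[i] for i in range(4)]
    print(n,m.round(4),[round(np.linalg.norm(v[:2])*1e3,1) for v in e],[round(np.degrees(np.arctan2(v[1],v[0])),1) for v in e])
quad("box",A([(583,104),(674,104),(679,242),(588,241)]),.109)
quad("base",B([(127,28),(222,35),(217,177),(122,167)]),.034)
quad("tray",B([(42,272),(360,290),(357,491),(37,475)]),.022)
quad("grate",A([(378,98),(703,73),(725,298),(390,326)]),.075)
print("hinge",at(c,A([(368,68),(390,340)]),.1))
print("bar",at(c,A([(25,128),(35,322)]),.122))
print("cubes",at(c,A([(236,161),(154,213),(242,248),(155,289)]),.136))
print("byst: dish,bottle,obj,driver,marker",at(c,[(260,148),(350,142),(281,301),(335,298),(105,289)],[.014,.06,.045,.02,.012]))
```

```text
box [ 0.6088 -0.0399  0.109 ] [np.float64(55.7), np.float64(85.3), np.float64(55.1), np.float64(84.6)] [np.float64(-89.7), np.float64(-178.6), np.float64(89.5), np.float64(1.8)]
base [ 0.6174 -0.3129  0.034 ] [np.float64(56.1), np.float64(84.7), np.float64(55.6), np.float64(82.9)] [np.float64(-94.1), np.float64(175.5), np.float64(84.1), np.float64(-4.1)]
tray [ 0.4548 -0.3253  0.022 ] [np.float64(186.2), np.float64(116.1), np.float64(184.6), np.float64(117.3)] [np.float64(-93.1), np.float64(175.9), np.float64(87.3), np.float64(-3.3)]
grate [0.5986 0.0085 0.075 ] [np.float64(205.6), np.float64(143.5), np.float64(208.4), np.float64(143.9)] [np.float64(-85.2), np.float64(-175.3), np.float64(94.9), np.float64(3.6)]
hinge [[0.67495371 0.12106735 0.1       ]
 [0.5072017  0.10584851 0.1       ]]
bar [[0.63173671 0.32312126 0.122     ]
 [0.51568734 0.31286603 0.122     ]]
cubes [[0.60978026 0.19585749 0.136     ]
 [0.57855618 0.24298132 0.136     ]
 [0.55798446 0.19121916 0.136     ]
 [0.53371203 0.24111688 0.136     ]]
byst: dish,bottle,obj,driver,marker [[ 0.74616399  0.05948182  0.014     ]
 [ 0.74908456 -0.14997948  0.06      ]
 [ 0.38422808  0.0107389   0.045     ]
 [ 0.39039402 -0.11437118  0.02      ]
 [ 0.41186271  0.4119081   0.012     ]]
```

```bash
cat >> h.py <<'E'
def down(psi):  # tool down, jaws along direction psi (world yaw)
    return mk([0,0,-1],[np.cos(psi),np.sin(psi),0])
def mk(x,z):
    x=np.array(x,float);z=np.array(z,float); q=R.from_matrix(np.c_[x,np.cross(z,x),z]).as_quat()
    return np.array([q[3],q[0],q[1],q[2]])
def rect(c,x0,y0,x1,y1,z,th):
    k=8; g=cv2.cvtColor(crop(c["img"],x0,y0,x1,y1,k),cv2.COLOR_BGR2GRAY)
    cn=max(cv2.findContours((g>th).astype(np.uint8),0,cv2.CHAIN_APPROX_NONE)[0],key=cv2.contourArea)
    P=at(c,(cn[:,0]+.5)/k-.5+[x0,y0],z)
    (m,wh,a)=cv2.minAreaRect((P[:,:2]*1000).astype(np.float32))
    return np.array(m)/1000,wh,a
YAW=np.radians(4.8); H=np.array([.5911,.1135,.1])
def S(x,y,z): return np.array([H[0]+x*np.cos(YAW)-y*np.sin(YAW),H[1]+x*np.sin(YAW)+y*np.cos(YAW),z])
E
python3 - <<'E'
from h import *
c=shot("top")
for th in (170,195,215):
    print(th,rect(c,280,170,330,225,.109,th),rect(c,395,170,445,230,.034,th))
lo=[-2.58,-.38,-1.3,.25,-1.5,.08,-2.65]
for s in (1,-1):
  for p,y in (([.6088,-.0399,.08],1.2),([.6174,-.3129,.04],-4.5)):
    print(s,planner.ik(p,down(np.radians(y+90*s))))
# pan bar: tool pitch a below horizontal pointing -own y
x0=np.array([np.cos(YAW),np.sin(YAW),0]); y0=np.array([-np.sin(YAW),np.cos(YAW),0]); zz=np.array([0,0,1.])
for a in (0,30,45,60):
  for s in (1,-1):
    a_=np.radians(a); tx=-y0*np.cos(a_)-zz*np.sin(a_); tz=s*(zz*np.cos(a_)-y0*np.sin(a_))
    r=[]
    for th in (0,.4,.8,1.2):
      b=S(0,.205*np.cos(th)-.022*np.sin(th),.1+.205*np.sin(th)+.022*np.cos(th))
      q=planner.ik(b+tx*.019,mk(tx,tz)); r.append(None if q is None else np.round(q,2))
    print(a,s,r)
E
```

```text
170 (array([ 0.60156757, -0.03368855]), (104.34305572509766, 99.22740173339844), 0.1580863744020462) (array([ 0.61759534, -0.31290991]), (57.10742950439453, 85.77201843261719), 85.70576477050781)
195 (array([ 0.6087959 , -0.03999014]), (84.8490982055664, 57.186500549316406), 1.6797740459442139) (array([ 0.61762646, -0.3130575 ]), (55.76955032348633, 84.07705688476562), 85.4863510131836)
215 (array([ 0.60855316, -0.03983879]), (82.7492446899414, 55.34490966796875), 1.7911360263824463) (array([ 0.61752563, -0.31301483]), (54.37691116333008, 82.39109802246094), 85.82032012939453)
1 [ 0.51226856  0.44638782 -0.65379081  1.69943013  0.29940376  1.09779189
  1.35955578]
1 [ 0.76441602  0.61073644 -0.50523403  1.51450946  0.31697128  1.09849135
  1.68307844]
-1 [ 0.35806804  0.4048574  -0.45311163  1.70736789  0.19734363  1.07471408
 -1.70747339]
-1 [ 0.50926398  0.55992887 -0.14379372  1.53009871  0.08746247  1.05786217
 -1.30514851]
0 1 [array([-1.14,  1.26,  0.42,  0.99,  0.69,  2.08, -2.27]), array([-1.14,  1.12,  0.42,  1.1 ,  0.76,  2.07, -2.23]), array([-1.12,  0.97,  0.42,  1.24,  0
[... 1047 characters left out ...]
0.3 ,  1.04, -1.06,  1.21,  1.17,  2.09,  0.41]), array([-0.32,  0.86, -0.91,  1.22,  1.03,  2.06,  0.53]), array([-0.24,  0.74, -0.91,  1.26,  1.  ,  2.07,  0.62]), array([-0.08,  0.65, -0.96,  1.34,  1.01,  2.05,  0.71])]
60 1 [array([-0.24,  0.82, -0.9 ,  1.33,  0.89,  1.75, -2.65]), array([-0.15,  0.77, -1.02,  1.3 ,  0.91,  1.87, -2.6 ]), array([ 0.01,  0.74, -1.2 ,  1.31,  0.97,  1.96, -2.55]), array([-0.78,  0.37,  0.23,  1.41,  0.38,  1.62, -2.07])]
60 -1 [array([-0.17,  0.89, -1.05,  1.33,  0.99,  1.82,  0.44]), array([-0.12,  0.81, -1.1 ,  1.3 ,  0.96,  1.9 ,  0.52]), array([-0.02,  0.71, -1.12,  1.31,  0.92,  1.93,  0.62]), array([ 0.05,  0.53, -0.96,  1.37,  0.8 ,  1.84,  0.79])]
```

Run:
```python
from h import *
B=[.6087,-.0399]; D=[.6175,-.3130]
qb=down(np.radians(91.7)); qd=down(np.radians(85.6))
ctrl.move_ptp([*B,.22],qb); print(ctrl.get_state()["clock"])
ctrl.move_l([*B,.10],vel=.12); ctrl.move_l([*B,.081],vel=.04,stop_force=8)
effector.gripper_close(); s=ctrl.get_state(); print(s["tool_pos"],s["grip_width"],s["clock"])
dz=s["tool_pos"][2]-.075
ctrl.move_l([*B,.2],vel=.12); print(ctrl.get_state()["grip_width"],ctrl.get_state()["force"])
ctrl.move_ptp([*D,.2],qd)
ctrl.move_l([*D,.034+dz+.02],vel=.1)
print(ctrl.move_l([*D,.034+dz-.003],vel=.02,stop_force=4))
s=ctrl.get_state(); print(s["tool_pos"],.034+dz,s["force"],s["clock"])
effector.ungrasp(); ctrl.dwell(.3)
ctrl.move_l([*D,.2],vel=.15)
ctrl.move_ptp([.5,-.42,.3],qd)
c=shot("top","t1"); k=shot("side","s1"); print(ctrl.get_state()["clock"])
for th in (195,205,215): print(rect(c,395,170,445,230,.068,th))
a=crop(c["img"],376,165,476,265,4);b=crop(k["img"],290,130,390,230,4)
cv2.imwrite("pics/c.png",np.hstack([a,b]))
```

```text
2.6833
[ 0.60872565 -0.03987719  0.08105059] 0.6456052678177121 5.1
0.640282778222682 [-0.67832314  0.40986843 -1.8647911 ]
True
[ 0.61734    -0.31291085  0.0400794 ] 0.04005058659840738 [-0.18484754  1.47563182  5.28835765] 9.7667
12.9917
(array([ 0.61695801, -0.31257248]), (55.590919494628906, 84.2998275756836), 85.47269439697266)
(array([ 0.61699518, -0.31260553]), (54.98938751220703, 83.6012191772461), 85.75337219238281)
(array([ 0.61690448, -0.3126557 ]), (54.25496292114258, 82.54002380371094), 85.45966339111328)
```

View pics/c.png

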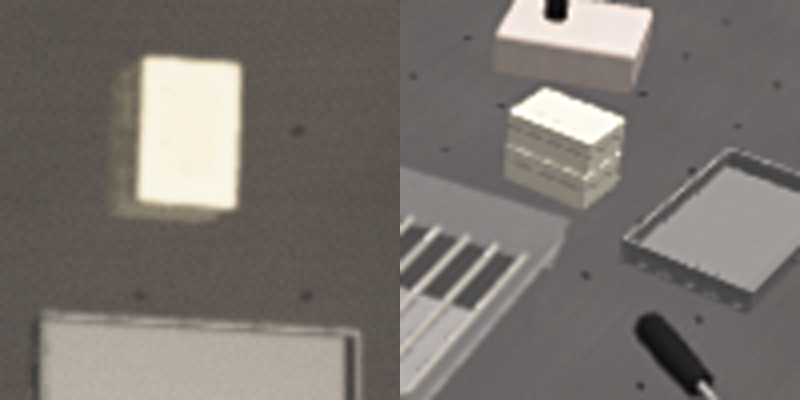

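The placed box matches the base to within about 1 mm. Both views show a single aligned column and a clear grate. Next I'll check arc feasibility for the pan.

```bash
cat >> h.py <<'E'
x0=np.array([np.cos(YAW),np.sin(YAW),0]); y0=np.array([-np.sin(YAW),np.cos(YAW),0]); zz=np.array([0,0,1.])
def bar(th,a,s=-1,back=0.):
    a=np.radians(a); tx=-y0*np.cos(a)-zz*np.sin(a); tz=s*(zz*np.cos(a)-y0*np.sin(a))
    b=S(0,.205*np.cos(th)-.022*np.sin(th),.1+.205*np.sin(th)+.022*np.cos(th))
    return b+tx*(.019-back),mk(tx,tz)
E
python3 - <<'E'
from h import *
ctrl.move_ptp([.5,-.2,.36],down(np.radians(90)))
for s in (-1,1):
  p,q=bar(.9,48,s,.15)
  print(s,planner.ik(p,q))
p,q=bar(.9,48,-1,.15); ctrl.move_ptp(p,q); print(ctrl.get_state()["clock"],ctrl.get_state()["tool_pos"])
for a in (40,48,55):
  for t,b in ((0,.13),(0,0),(.3,0),(.6,0),(.9,0),(1.2,0)):
    k=planner.ik(*bar(t,a,-1,b)); print(a,t,b,None if k is None else np.round(k,2))
E
```

```text
-1 [-0.76816666  0.6290987  -0.15158576  0.93093705  0.65134099  2.08825661
  0.92185521]
1 [-1.35236024  0.8650581   1.20265031  0.97889426 -0.07398698  1.91858245
 -1.7606594 ]
15.9083 [0.57559192 0.30875569 0.37207221]
40 0 0.13 [-0.89  0.92 -0.13  0.87  0.66  2.04  0.73]
40 0 0 [-0.79  0.83 -0.15  1.21  0.66  1.8   0.65]
40 0.3 0 [-0.77  0.76 -0.14  1.21  0.67  1.85  0.7 ]
40 0.6 0 [-0.74  0.67 -0.14  1.24  0.69  1.88  0.76]
40 0.9 0 [-0.7   0.59 -0.13  1.3   0.71  1.88  0.83]
40 1.2 0 [-0.64  0.5  -0.12  1.37  0.73  1.85  0.89]
48 0 0.13 [-0.83  0.81 -0.18  0.97  0.6   1.94  0.72]
48 0 0 [-0.73  0.76 -0.18  1.27  0.61  1.7   0.66]
48 0.3 0 [-0.72  0.69 -0.18  1.26  0.61  1.76  0.71]
48 0.6 0 [-0.68  0.61 -0.17  1.28  0.62  1.8   0.78]
48 0.9 0 [-0.64  0.52 -0.16  1.32  0.63  1.8   0.85]
48 1.2 0 [-0.57  0.45 -0.15  1.38  0.65  1.78  0.91]
55 0 0.13 [-0.77  0.72 -0.21  1.05  0.54  1.85  0.73]
55 0 0 [-0.67  0.7  -0.21  1.32  0.55  1.61  0.67]
55 0.3 0 [-0.66  0.63 -0.21  1.3   0.55  1.68  0.73]
55 0.6 0 [-0.63  0.55 -0.2   1.31  0.55  1.72  0.8 ]
55 0.9 0 [-0.58  0.47 -0.19  1.34  0.56  1.74  0.87]
55 1.2 0 [-0.51  0.4  -0.18  1.39  0.57  1.72  0.95]
```

Run:
```python
from h import *
A=45
p,q=bar(0,A,back=.11); ctrl.move_ptp(p,q)
p,q=bar(0,A); print(ctrl.move_l(p,q,vel=.08,stop_force=12))
effector.gripper_close(); s=ctrl.get_state(); print(s["grip_width"],s["force"],s["clock"])
for t in np.arange(.1,1.16,.1):
    p,q=bar(t,A); ctrl.move_l(p,q,vel=.08); s=ctrl.get_state(); print(round(t,2),s["grip_width"].round(3),s["force"].round(1))
p,q=bar(1.17,A); print(ctrl.move_l(p,q,vel=.03,stop_force=20)); s=ctrl.get_state();print(s["force"],s["tool_pos"]-p)
ctrl.dwell(1)
c=shot("top","t2"); k=shot("side","s2"); print(ctrl.get_state()["clock"])
a=crop(c["img"],130,140,350,260,3.6);b=crop(k["img"],170,120,390,260,3.6)
cv2.imwrite("pics/d.png",cv2.resize(np.vstack([a,b]),None,fx=.64,fy=.64,interpolation=cv2.INTER_AREA))
```

```text
False
0.1245731966168265 [ 0.78859756  3.08609676 -3.55819258] 19.4667Traceback (most recent call last):
  File "<stdin>", line 7, in <module>
AttributeError: 'float' object has no attribute 'round'
```

Run:
```python
from h import *
A=45
for t in np.arange(.2,1.16,.1):
    p,q=bar(t,A); ctrl.move_l(p,q,vel=.08); s=ctrl.get_state(); print(round(t,2),round(s["grip_width"],3),np.round(s["force"],1))
p,q=bar(1.17,A); print(ctrl.move_l(p,q,vel=.03,stop_force=20)); s=ctrl.get_state();print(s["force"],s["tool_pos"]-p)
ctrl.dwell(1)
c=shot("top","t2"); k=shot("side","s2"); print(ctrl.get_state()["clock"])
a=crop(c["img"],130,140,350,260,3.6);b=crop(k["img"],170,120,390,260,3.6)
cv2.imwrite("pics/d.png",cv2.resize(np.vstack([a,b]),None,fx=.64,fy=.64,interpolation=cv2.INTER_AREA))
```

```text
0.2 0.124 [ 1.4  8.7 -0.4]
0.3 0.125 [ 0.4  9.6 -0.9]
0.4 0.125 [-0.8  8.3  2.6]
0.5 0.128 [-0.3  7.8  1.7]
0.6 0.129 [-1.6  6.8  1.7]
0.7 0.127 [-2.8  5.8  2.2]
0.8 0.125 [-3.3  2.8  0.9]
0.9 0.126 [-5.2  1.5 -0.4]
1.0 0.125 [-5.4  0.5 -3.1]
1.1 0.123 [-4.4 -0.8 -6.1]
False
[-6.03261291 -0.42616332 -6.10365552] [-0.00020994 -0.00062359 -0.00016527]
25.6917
```

View pics/d.png

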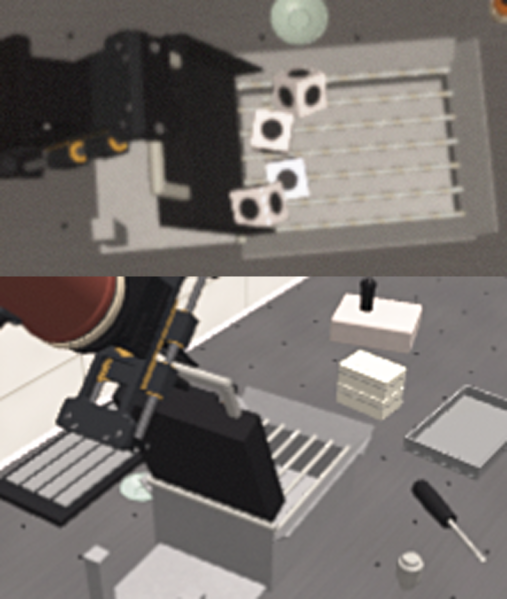

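All four cubes are on the grate near the lip, some of them tilted, and no nuts are visible. I'll lower the pan while keeping hold of the bar, then look.

Run:
```python
from h import *
A=45
for t in np.r_[np.arange(1.0,.05,-.15),0]:
    p,q=bar(t,A); ctrl.move_l(p,q,vel=.08)
s=ctrl.get_state(); print(s["force"],s["grip_width"])
ctrl.dwell(.3)
c=shot("top","t3"); k=shot("side","s3"); print(ctrl.get_state()["clock"])
a=crop(c["img"],130,140,350,260,3.6);b=crop(k["img"],170,150,390,270,3.6)
cv2.imwrite("pics/e.png",cv2.resize(np.vstack([a,b]),None,fx=.69,fy=.69,interpolation=cv2.INTER_AREA))
```

```text
[ 1.57096237 -5.81244499 -1.64018486] 0.12201225357953784
30.2917
```

View pics/e.png

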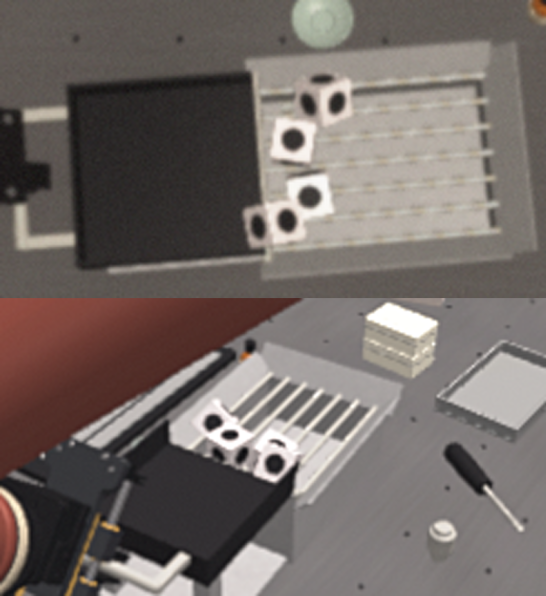

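The pan is empty. I'll release the bar, back off and look closely at the cubes.

Run:
```python
from h import *
effector.ungrasp(); ctrl.dwell(.3)
p,q=bar(0,45,back=.13); ctrl.move_l(p,q,vel=.12)
p,q=bar(.9,48,back=.15); ctrl.move_ptp(p,q)
ctrl.move_ptp([.5,-.2,.36],down(np.radians(90)))
ctrl.move_ptp([.5,-.42,.3],down(np.radians(90)))
c=shot("top","t4"); k=shot("side","s4"); print(ctrl.get_state()["clock"])
a=crop(c["img"],220,155,320,255,5.9);b=crop(k["img"],235,180,335,250,5.9)
cv2.imwrite("pics/f.png",a); cv2.imwrite("pics/g.png",b)
```

```text
36.925
```

View pics/f.png

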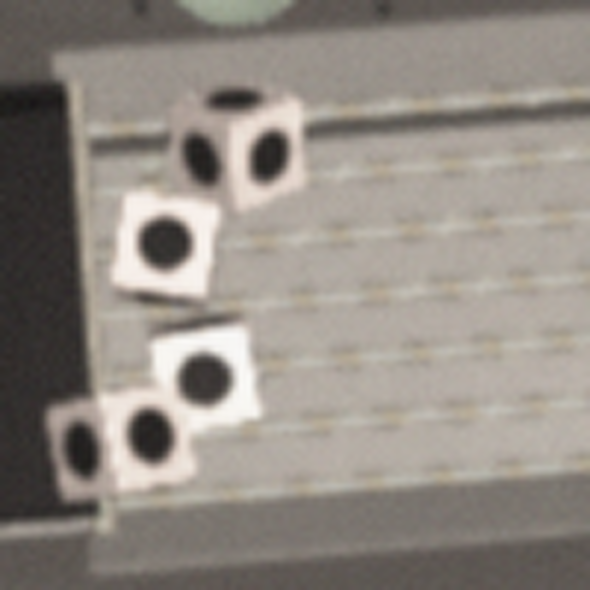

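View pics/g.png

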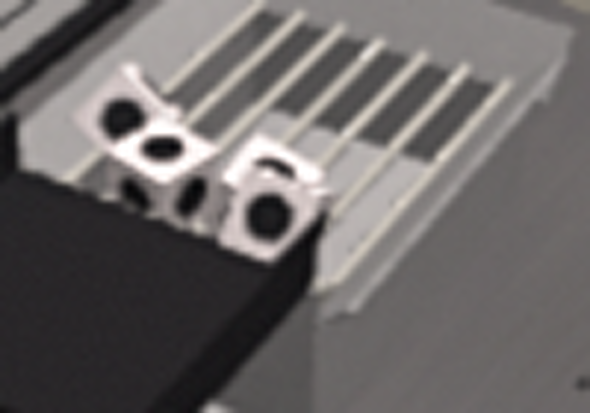

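Reading crop f: cubes B (165,243) and C (205,378) lie flat on the grate. D (~(118,443)) is tilted, propped on the hinge lip, and A (235,150) is tilted against the curb. I'll triangulate a few bores seen in both views.

```bash
cat >> h.py <<'E'
def tri(c1,u1,c2,u2):
    o1,d1=ray(c1,[u1]);o2,d2=ray(c2,[u2]); d1=d1[0];d2=d2[0]
    t=np.linalg.lstsq(np.c_[d1,-d2],o2-o1,rcond=None)[0]; a=o1+d1*t[0]; b=o2+d2*t[1]
    return (a+b)/2,np.linalg.norm(a-b)
def own(P):
    d=np.asarray(P)-H; return np.array([d@x0,d@y0,d[2]+.1])
E
python3 - <<'E'
from h import *
c=shot("top");s=shot("side")
F=lambda p:(np.array(p)+.5)/5.9-.5+[220,155]
G=lambda p:(np.array(p)+.5)/5.9-.5+[235,180]
for n,a,b in (("B top",(165,243),(163,147)),("D left",(83,448),(270,215)),("C/D top?",(150,437),(275,165)),("C top?",(205,378),(275,165)),("A left",(203,158),(122,118))):
    P,e=tri(c,F(a),s,G(b)); print(n,P.round(4),own(P).round(4),round(e,4))
for n,a,z in (("D edge",(105,447),.135),("C",(205,378),.111),("B",(165,243),.111),("A vert",(233,118),.13)): print(n,at(c,[F(a)],z),own(at(c,[F(a)],z)[0]).round(4))
E
```

```text
B top [0.6112 0.0853 0.1126] [ 0.0177 -0.0297  0.1126] 0.0007
D left [0.533  0.1136 0.1277] [-0.0579  0.005   0.1277] 0.0015
C/D top? [0.5402 0.0916 0.1366] [-0.0526 -0.0176  0.1366] 0.008
C top? [0.5604 0.0702 0.1156] [-0.0343 -0.0406  0.1156] 0.0012
A left [0.6449 0.0718 0.1065] [ 0.0501 -0.046   0.1065] 0.0002
D edge [[0.53319203 0.10571806 0.135     ]] [-0.0584 -0.0029  0.135 ]
C [[0.5614946  0.07052629 0.111     ]] [-0.0331 -0.0403  0.111 ]
B [[0.61179133 0.08557287 0.111     ]] [ 0.0183 -0.0296  0.111 ]
A vert [[0.65485903 0.06051521 0.13      ]] [ 0.0591 -0.0581  0.13  ]
```

```bash
cat >> h.py <<'E'
TR=np.array([.4548,-.3253]); TY=np.radians(-3.5)
def hand(p,psi):
    best=min((abs(k[6]),i) for i in (0,1) if (k:=planner.ik(p,down(psi+i*np.pi))) is not None)
    return down(psi+best[1]*np.pi)
def pick(xy,z,psi,up=.22):
    q=hand([*xy,z],psi); ctrl.move_ptp([*xy,up],q); ctrl.move_l([*xy,z+.03],vel=.15)
    hit=ctrl.move_l([*xy,z],vel=.04,stop_force=6); effector.gripper_close(); g=ctrl.get_state()["grip_width"]
    ctrl.move_l([*xy,up],vel=.15); g2=ctrl.get_state()["grip_width"]; print("pick hit",hit,"w mm",g*87,g2*87,ctrl.get_state()["clock"]); return g2*87>25
def place(ty,z=.028,off=0.):
    u=np.array([-np.sin(TY),np.cos(TY)]); xy=TR+u*(ty+off); q=hand([*xy,z],TY)
    ctrl.move_ptp([*xy,.2],q); ctrl.move_l([*xy,z+.02],vel=.15); print("place hit",ctrl.move_l([*xy,z],vel=.04,stop_force=5),ctrl.get_state()["tool_pos"][2])
    effector.ungrasp(); ctrl.dwell(.2); ctrl.move_l([*xy,.2],vel=.2)
def park(): ctrl.move_ptp([.5,-.42,.3],hand([.5,-.42,.3],np.pi/2))
E
python3 - <<'E'
from h import *
if pick(S(-.058,-.007,0)[:2],.115,YAW): place(.06,.029)
park(); c=shot("top","t5"); k=shot("side","s5")
a=crop(c["img"],220,155,320,255,4);b=crop(k["img"],235,180,335,250,4);d=crop(c["img"],376,225,476,305,4)
o=np.zeros((600,800,3),np.uint8);o[:400,:400]=a;o[:280,400:]=b;o[280:600,400:]=d
cv2.imwrite("pics/i.png",o)
E
```

```text
pick hit False w mm 37.696417889728785 37.46845520278365 42.4333
place hit True 0.029198260872264552
```

View pics/i.png

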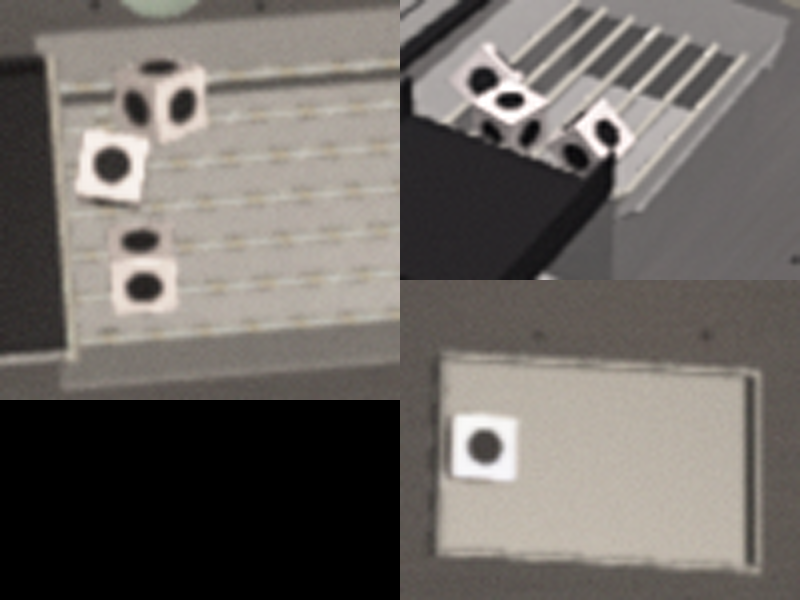

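D is flat in the tray. C has tipped into a bar gap at (144,270) and is now clear of its neighbours; B and A haven't moved. Next I'll pick C with an offset hand (jaws along the bars), then B.

Run:
```python
from h import *
c=shot("top")
P=own(at(c,[(np.array((144.,268))+.5)/4-.5+[220,155]],.1)[0]); print("C",P)
print("A left",own(at(c,[(np.array((118.,70))+.5)/4-.5+[220,155]],.105)[0]))
ok=pick(S(P[0],-.0625,0)[:2],.090,YAW+np.pi/2)
if ok:
    place(.013,.03)
    if pick(S(.018,-.020,0)[:2],.092,YAW+np.radians(3)): place(-.032,.028,off=0)
park(); c=shot("top","t6"); k=shot("side","s6"); print(ctrl.get_state()["clock"])
a=crop(c["img"],220,155,320,255,4);b=crop(k["img"],235,180,335,250,4);d=crop(c["img"],376,225,476,305,4)
o=np.zeros((600,800,3),np.uint8);o[:400,:400]=a;o[:280,400:]=b;o[280:600,400:]=d
cv2.imwrite("pics/j.png",o)
```

```text
C [-0.03834967 -0.0425945   0.1       ]
A left [ 0.07194731 -0.03697459  0.105     ]
pick hit False w mm 35.53476158128649 35.84250493868292 54.4167
place hit True 0.029484657710478417
pick hit False w mm 38.90330451853748 38.67838511838695 64.9417
place hit True 0.048543127752933395
71.6083
```

View pics/j.png

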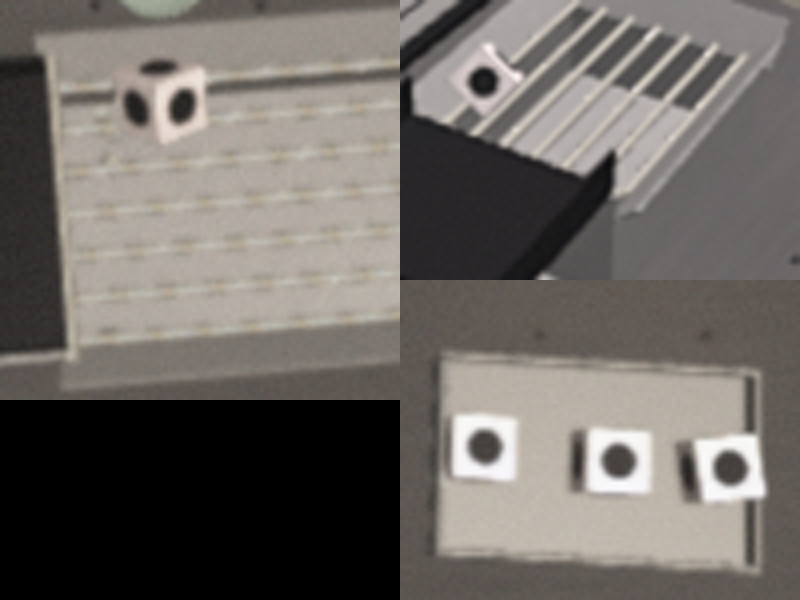

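B and C both lie flat in the tray, with B against the far wall, but the gap left at D–C is too narrow. A is still tilted against the curb. I'll sweep A inward with shut fingers so it lies flat, then shift C towards B.

Run:
```python
from h import *
c=shot("top")
T=lambda p:at(c,[(np.array(p,float)+.5)/4-.5+np.array([376,225])-np.array([100,70])],.04)[0] if 0 else at(c,[(np.array(p,float)-[400,280]+.5)/4-.5+[376,225]],.04)[0]
u=np.array([-np.sin(TY),np.cos(TY)])
v={n:T(p)[:2] for n,p in dict(D=(485,447),C=(619,462),B=(731,468)).items()}
print({n:((p-TR)@u).round(4) for n,p in v.items()})
# shift C 12 mm toward B
xy=v["C"]
if pick(xy,.028,TY): place((xy-TR)@u-.012,.030)
effector.gripper_close()
q=hand(S(.06,-.057,.1),YAW+np.pi/2)
ctrl.move_ptp(S(.125,-.057,.2),q); ctrl.move_l(S(.125,-.057,.101),vel=.12)
print(ctrl.move_l(S(.058,-.057,.101),vel=.05,stop_force=12),own(ctrl.get_state()["tool_pos"]))
ctrl.move_l(own(ctrl.get_state()["tool_pos"])@np.array([x0,y0,zz])*0+S(.075,-.057,.101),vel=.1)
ctrl.move_l(S(.075,-.057,.22),vel=.15); effector.ungrasp()
park(); c=shot("top","t7"); k=shot("side","s7"); print(ctrl.get_state()["clock"])
a=crop(c["img"],220,155,320,255,4);b=crop(k["img"],235,180,335,250,4);d=crop(c["img"],376,225,476,305,4)
o=np.zeros((600,800,3),np.uint8);o[:400,:400]=a;o[:280,400:]=b;o[280:600,400:]=d
cv2.imwrite("pics/k.png",o)
```

```text
{'D': np.float64(0.0709), 'C': np.float64(-0.006), 'B': np.float64(-0.07)}
pick hit False w mm 35.40091047839587 35.500082604778235 77.3833
place hit False 0.029914781075955032
True [ 0.08220733 -0.05683222  0.10286655]
91.5583
```

View pics/k.png

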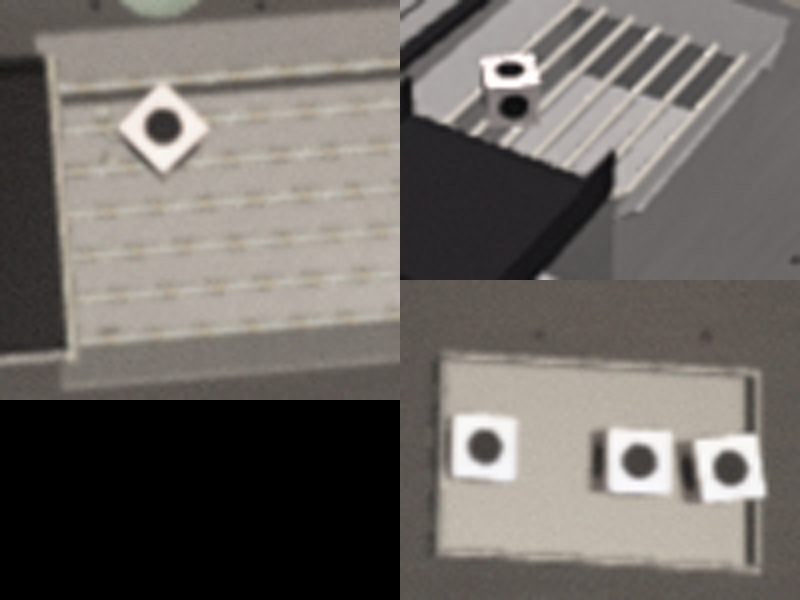

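A is now flat at (163,127), turned 45°. C moved as planned, leaving a gap of about 42 mm for A.

Run:
```python
from h import *
c=shot("top")
P=at(c,[(np.array((163.,128))+.5)/4-.5+[220,155]],.111)[0]; print(own(P))
psi=np.radians(45.2); j=np.array([np.cos(psi),np.sin(psi)])
if pick(P[:2]-.009*j,.094,psi): place(.0265,.0295)
park(); c=shot("top","t8"); k=shot("side","s8"); print(ctrl.get_state()["clock"])
cv2.imwrite("pics/l.png",crop(c["img"],130,130,480,310,2.25))
cv2.imwrite("pics/m.png",crop(k["img"],180,130,420,290,3.3))
```

```text
[ 0.0363214  -0.05903158  0.111     ]
pick hit False w mm 35.88951268870535 35.94748056656058 96.9833
place hit False 0.029419828225743096
103.7083
```

View pics/l.png

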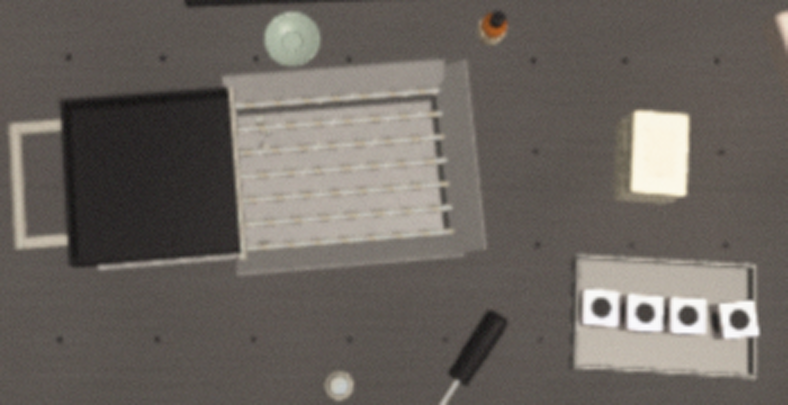

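View pics/m.png

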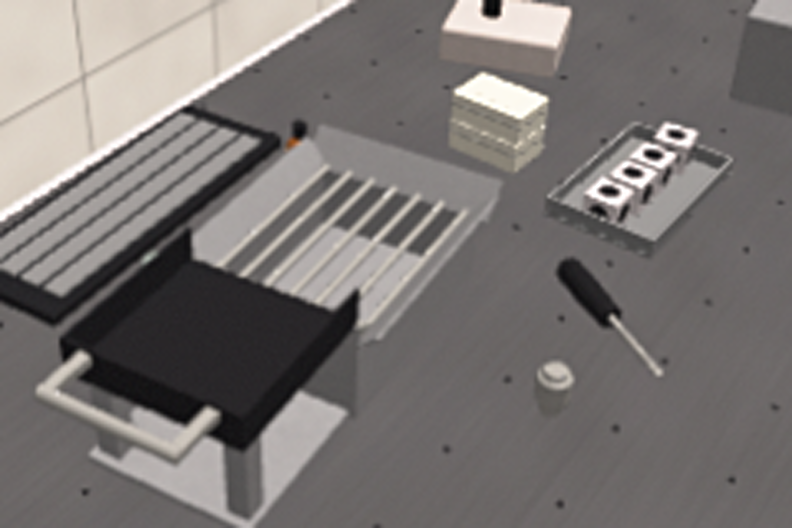

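Run:
```python
from h import *
c=shot("top");s=shot("side")
T=lambda p:(np.array(p,float)+.5)/2.25-.5+[130,130]
M=lambda p:(np.array(p,float)+.5)/3.3-.5+[180,130]
for a,b in (((601,307),(609,192)),((645,313),(633,173)),((688,316),(654,155)),((739,319),(677,135))):
    P,e=tri(c,T(a),s,M(b)); print(P.round(4),round(e,4))
g=crop(c["img"],228,165,333,245,7).astype(float); g=np.clip((g-90)*2.2,0,255)
t=crop(c["img"],440,250,476,300,6)
o=np.zeros((560,735,3),np.uint8)
o[:]=g.astype(np.uint8)
k=crop(s["img"],350,160,410,200,5); k2=t[:200]
o[350:550,430:730]=k
cv2.imwrite("pics/n.png",o)
```

```text
[ 0.4619 -0.255   0.0396] 0.0015
[ 0.4561 -0.2993  0.0405] 0.0009
[ 0.4528 -0.3431  0.0406] 0.0017
[ 0.4496 -0.3952  0.0399] 0.0025
```

View pics/n.png

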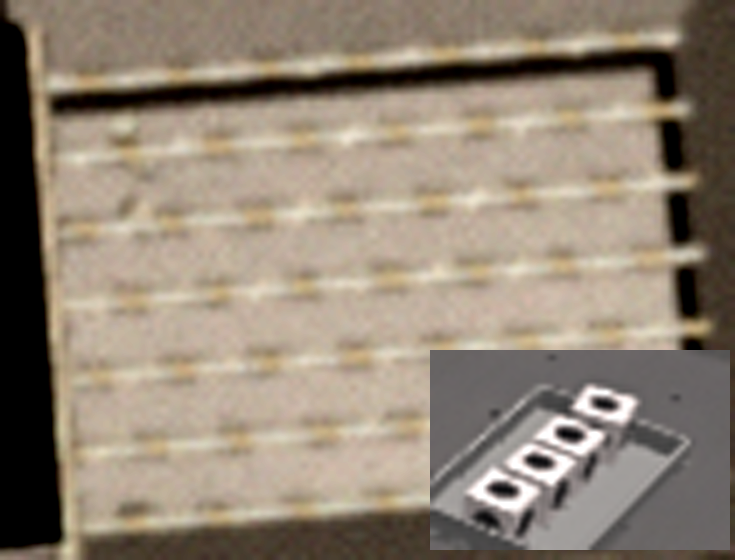

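Two nuts show in the catch box at (122,130) and (135,205). The pan, grate and bench show no loose parts, and all four cube tops are at z ≈ 0.040, so they lie flat in the tray.

```bash
python3 -c "
from h import *
ticket.hand_in(); print(ctrl.get_state()['clock'])"
```

```text
the job is handed in; nothing more can be done
the job is handed in; nothing more can be done
```

The job is done and handed in at about 104 s on the robot's clock. One check is incomplete: I clearly saw only two of the five nuts in the catch box.

**What I did**
- **Box:** I stacked the one slide box that lay on the grate on the base box. Its measured centre is within about 1 mm of the base's, with yaw the same within measurement error.
- **Pan:** I lifted it by the bar to about 1.17 rad, then lowered it flat again and released it. The pictures show it empty.
- **Cubes:** I picked all four off the grate into the tray. Triangulation puts every top at about 0.040 m, so they lie flat.

**What did not go to plan**
- **C:** this cube tipped into a gap between the bars after I picked up its neighbour. Once in the tray, I moved it again to make room for the last cube.
- **B:** this cube was released about 20 mm high when it touched another cube, and settled flat against the tray's end wall.
- **A:** this cube was leaning on the curb, so I swept it inward with shut fingers before picking it up. The sweep stopped early on its force limit, but the cube came down flat.

**Last checks**
- The dish, bottle and objective are at their starting image positions. The screwdriver looks unmoved but I didn't measure it, and I didn't check the marker again.
- I saw no nuts in the pan, on the grate or on the bench, so I take the other three to be in the catch box, hidden by the bars or the lip.

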